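Top up the jar-cap dispenser

ROBOT

A 6-joint arm with a two-finger parallel gripper is mounted at the origin on the work surface. World frame = base frame: x ahead of the robot, y to its left, z up, the work surface at z = 0. Lengths are in m, angles in rad, forces in N, time in s.
With the tool pointing down it reaches from about 0.4 to 0.825 m from the base axis. Payload 7 kg.
Tool frame: the origin (TCP) lies midway between the tips of the shut fingers; the grasp point (between the pads) lies 19 mm behind it; z points along the fingers, y is the line along which they close (so a half turn about z gives the same grasp; the last joint's range is limited). The gripper opens to 88 mm and grips with 3 to 60 N. Pads are 19 mm wide; open, the fingers measure 130 mm over their backs; the gripper's body (78 mm by 193 mm) begins 47 mm behind the grasp point.
Start: joints at [1.408, 0.359, 0.012, 0, -1.224, -0.288], TCP at [0.294, 0.608, 0.227] pointing down, gripper open.
Joint ranges: [-3.07, 3.07], [-1.43, 2.12], [-1.02, 1.25], [-3.03, 1.67], [-3.05, -0], [-3.03, 3.03]. Speed limits (rad/s): [2.39, 2.39, 3.01, 3.14, 3.14, 3.14].

INTERFACE

Orientations are given as [roll, pitch, yaw] about the fixed x, y, z axes, in that order (R = Rz(yaw) Ry(pitch) Rx(roll)).
In Python, from station import telemetry, eyes, ticket, recognise, trace gives the robot as it stands. The module is installed in compiled form; this text tells all that it offers.
- The arm moves only by the tool servo_tool, never from a script. Its argument "series" is a list that holds one entry, the list of rows, each a list of 4 numbers: the shift along the tool's x, y, z in mm, then the turn about the tool's z in rad. In form: [[[x, y, z, roll], ...]]. A call has exactly 10 rows; each row shifts and turns the commanded pose from where the row before left it, along the tool's axes as they then stand; what a row does not reach is not made up. A row lasts 1/12 s, in which the tool goes at most 41.7 mm and 7.16 degrees, less where a joint would pass 70% of its speed; a pose out of reach is approached as far as the arm can. A call is refused whole if a number of a shift passes 41.7 or a number of a turn 0.125, either way. A call with a gripper value outside its range is refused whole. "claw" is the gripper's target within -1 to 1 (shut at 1, half-way at 0, fully open at -1), set as the call begins (left out, the last holds). The fingers move at their own pace and stop on an object; "grip_force" is the grip in N (left out, the last holds). Time passes only in rows, so rows that do not move let the fingers close, or fill a call up. It gives the time, the measured TCP pose, the force, the opening and the grip force at its end, in the units of the state.
- telemetry.get_state(): the state, without advancing time (a new reading comes with each control period).
- eyes.grab_frame(name): name is "scene" or "top" or "wrist"; returns the picture (420x560x3 uint8, red, green, blue); there is no depth.
- eyes.calibration(name): a dict with "mtx" (3x3 intrinsics, pixels), "rvec" (rotation vector, rad) and "tvec" (3), from world to camera coordinates, as OpenCV has them. Camera axes: x right, y down, z forward; pixel columns grow to the right and rows downward; lengths in m; the calibration is good to about 2 mm. The wrist camera is an equidistant fisheye: a pixel r from the principal point sees the ray r / f radians off the axis. A picture is of the moment at which its call begins: read the wrist's pose just before it. calibration takes no time and is no camera call; for the wrist camera it gives the pose at the moment of the call.
- ticket.job_done(): hands the job in; it is judged then, once.
Trained networks look in the newest picture that a camera, given by its name, has taken for a name from the list of things; names that differ only in an ending like _2 or _b are one class to them, and where a whole thing is asked for, a point or a joint stands for the part that bears it (a point fixed in the world has none). Each returns a list of dicts, best first, with "conf" (0 to 1); they miss things now and then, are a little off and sometimes report something else, mostly with a low value. They report only what shows in the picture. A call takes as long as a camera call. They do not tell look-alikes from the thing itself.
- recognise(camera, name): "position" ([x, y, z] in m, in world coordinates, good to about 4 mm: the middle of the surface that is visible of it).
- trace(camera, name): "mask" (420x560 bool, what is visible of it).
The state is a dict: "t": time; "q": joint angles; "qd": joint speeds; "joint_efforts": joint torques, N m; "eef_pos": TCP position; "ee_rot": TCP orientation; "force": force on the tool from outside, world axes, zero at the start; "moment": the same for the moment, N m; "width": finger opening in m; "gripper_force": force on a finger pad.
Only numpy, scipy, OpenCV 4.12 (cv2) and the standard library are available. Lean on these libraries where they do the work, as an engineer would, in place of code of your own. Each camera call takes 0.05 s, during which the arm holds its last target. There are 200 camera calls.

TASK

Top up the clear dispenser tube with jar caps from the tray, laying them flat one on another, until the top of the stack comes level with the gap between the two ledges of the level clip on the tube, neither below nor above. Leave the caps that are not needed on the tray, and do not shift the level clip or disturb the jar, the bowl and the spoon.

Things in the scene. Friction and masses are not known exactly. Their poses are not given: they have to be found in the camera images.
- dispenser: cap dispenser, fixed: square dark steel foot 110 x 110 x 10 mm; on it an upright clear plastic tube, open at the top and slotted: two curved walls at its +x and -x, two full-height slots 42 mm wide at its +y and -y, through which gripper fingers can pass down. Bore 57 mm, walls 4 mm, slick; the top 8 mm flare out by 4 mm. Tube floor 10 mm, rim 92 mm above the counter. Origin on the axis, z up.
- mouth (a point): centre of the dispenser tube's open mouth, on the axis, at rim height (82 mm above the tube's floor). Axes as the dispenser's.
- level (a point): level clip: two thin dark steel ledges, 36 mm wide, one above the other with a 22 mm gap, joined by a bar, outside the tube's +x wall. This point lies on the tube's axis at the height of mid-gap: the gap runs 11 mm below to 11 mm above it. It is 42 to 68 mm above the tube's floor, differently each time. The clip slides stiffly (5 N) on the wall; leave it where it is.
- tray: shallow black plastic tray, fixed, 230 x 230 mm, floor 3 mm thick, lip 7 mm above the counter. Origin at the centre of its underside. The spare caps start on it.
- cap0: loose white plastic jar cap, a solid disc 52 mm in diameter and 16 mm thick, 20 g, all five alike. Origin at the centre of its underside, z up through the disc. This one already lies on the tube's floor.
- cap1: loose white plastic jar cap, a solid disc 52 mm in diameter and 16 mm thick, 20 g, all five alike. Origin at the centre of its underside, z up through the disc. Starts flat on the tray, at least 80 mm from the next cap, centre to centre.
- cap2: loose white plastic jar cap, a solid disc 52 mm in diameter and 16 mm thick, 20 g, all five alike. Origin at the centre of its underside, z up through the disc. Starts flat on the tray, at least 80 mm from the next cap, centre to centre.
- cap3: loose white plastic jar cap, a solid disc 52 mm in diameter and 16 mm thick, 20 g, all five alike. Origin at the centre of its underside, z up through the disc. Starts flat on the tray, at least 80 mm from the next cap, centre to centre.
- cap4: loose white plastic jar cap, a solid disc 52 mm in diameter and 16 mm thick, 20 g, all five alike. Origin at the centre of its underside, z up through the disc. Starts flat on the tray, at least 80 mm from the next cap, centre to centre.
- cap0_center (a point): centre of cap0, 8 mm above its underside.
- cap1_center (a point): centre of cap1, 8 mm above its underside.
- cap2_center (a point): centre of cap2, 8 mm above its underside.
- cap3_center (a point): centre of cap3, 8 mm above its underside.
- cap4_center (a point): centre of cap4, 8 mm above its underside.
- sauce_jar: bystander: closed amber glass jar with a red lid, 64 mm in diameter, 95 mm tall. Origin at the centre of its underside.
- rice_bowl: bystander: white ceramic bowl, 110 mm across the rim, 55 mm tall. Origin at the centre of its underside.
- serving_spoon: bystander: steel spoon 200 mm long, lying on the counter.
There are look-alikes about, which are no part of the job. Of the things that look like the dispenser, the smaller one is meant. Leave any red look-alike of the cap4 alone.

How it is judged:
At the end, for the whole second after the job is handed in: The upper face of the topmost cap in the tube is within 11 mm of the height of the level clip's mid-gap; all caps in the tube lie flat (within 0.12 rad); every other cap lies on the tray (centre within 150 mm of its centre, under 30 mm above the counter); all caps at rest ((((horizontal distance between cap0_center and mouth below 0.02 m and height (world z) of cap0_center below 0.09 m) and z of cap0_center in the frame of level between -0.019 and 0.003 m) or ((horizontal distance between cap1_center and mouth below 0.02 m and height (world z) of cap1_center below 0.09 m) and z of cap1_center in the frame of level between -0.019 and 0.003 m) or ((horizontal distance between cap2_center and mouth below 0.02 m and height (world z) of cap2_center below 0.09 m) and z of cap2_center in the frame of level between -0.019 and 0.003 m) or ((horizontal distance between cap3_center and mouth below 0.02 m and height (world z) of cap3_center below 0.09 m) and z of cap3_center in the frame of level between -0.019 and 0.003 m) or ((horizontal distance between cap4_center and mouth below 0.02 m and height (world z) of cap4_center below 0.09 m) and z of cap4_center in the frame of level between -0.019 and 0.003 m)) and (((horizontal distance between cap0_center and mouth below 0.02 m and height (world z) of cap0_center below 0.09 m) and angle between the z axis of cap0 and the z axis of dispenser, either way round below 0.12 rad and z of cap0_center in the frame of level below 0.003 m) or (horizontal distance between cap0_center and tray below 0.15 m and height (world z) of cap0_center below 0.03 m)) and (((horizontal distance between cap1_center and mouth below 0.02 m and height (world z) of cap1_center below 0.09 m) and angle between the z axis of cap1 and the z axis of dispenser, either way round below 0.12 rad and z of cap1_center in the frame of level below 0.003 m) or (horizontal distance between cap1_center and tray below 0.15 m and height (world z) of cap1_center below 0.03 m)) and (((horizontal distance between cap2_center and mouth below 0.02 m and height (world z) of cap2_center below 0.09 m) and angle between the z axis of cap2 and the z axis of dispenser, either way round below 0.12 rad and z of cap2_center in the frame of level below 0.003 m) or (horizontal distance between cap2_center and tray below 0.15 m and height (world z) of cap2_center below 0.03 m)) and (((horizontal distance between cap3_center and mouth below 0.02 m and height (world z) of cap3_center below 0.09 m) and angle between the z axis of cap3 and the z axis of dispenser, either way round below 0.12 rad and z of cap3_center in the frame of level below 0.003 m) or (horizontal distance between cap3_center and tray below 0.15 m and height (world z) of cap3_center below 0.03 m)) and (((horizontal distance between cap4_center and mouth below 0.02 m and height (world z) of cap4_center below 0.09 m) and angle between the z axis of cap4 and the z axis of dispenser, either way round below 0.12 rad and z of cap4_center in the frame of level below 0.003 m) or (horizontal distance between cap4_center and tray below 0.15 m and height (world z) of cap4_center below 0.03 m)) and linear speed of each of cap0, cap1, cap2, cap3, cap4 below 0.02 m/s); the robot touches nothing.
It fails at once if the level clip is shifted along the tube by more than 6 mm (distance of level from where it was at the start of the episode above 0.006 m).
It fails at once if the sauce jar is moved by more than 25 mm (distance of sauce_jar from where it was at the start of the episode above 0.025 m).
It fails at once if the rice bowl is moved by more than 25 mm (distance of rice_bowl from where it was at the start of the episode above 0.025 m).
It fails at once if the serving spoon is moved by more than 25 mm (distance of serving_spoon from where it was at the start of the episode above 0.025 m).
It also fails if it takes over 69 s, if anything falls off the work surface, if the arm or the gripper's body presses on something with over 40 N, if the wrist force passes 120 N, or if a joint passes its speed limit or range.

## Working session

There is one attempt and no reset: what is moved stays moved. The work goes in short steps, Python scripts to look and compute and a tool call to move; the robot and the scene stay as the last step left them, time stands still between calls to the robot, and variables do not carry over. Pictures are saved under pics/ and viewed, at most 10 in all, crops included, and the job is handed in when it is done.

Besides the shell and the picture viewer there is one more tool, called after "Call:" in YAML: its name, and indented under it one key for each argument. servo_tool: Moves the arm, as the interface text tells. Its arguments: {"type":"object","properties":{"series":{"type":"array"},"claw":{"type":"number"},"grip_force":{"type":"number"}},"required":["series"]}

```bash
mkdir -p pics; python3 - <<'E'
from station import telemetry, eyes, recognise
import cv2
for c in("scene","top"):
    cv2.imwrite(f"pics/{c}0.png",eyes.grab_frame(c)[:,:,::-1])
    for n in("dispenser","cap1","level","tray","mouth"):
        try: print(c,n,[(d["conf"].__round__(2),[round(float(v),3) for v in d["position"]]) for d in recognise(c,n)])
        except Exception as e: print(c,n,e)
s=telemetry.get_state();print(s["t"],s["eef_pos"],s["ee_rot"],s["width"])
E
```

```text
scene dispenser [(0.96, [0.425, 0.371, 0.02]), (0.88, [0.552, 0.175, 0.012])]
scene cap1 [(0.78, [0.555, -0.003, 0.014]), (0.67, [0.591, -0.152, 0.017]), (0.43, [0.517, 0.167, 0.022])]
scene level [(0.58, [0.457, 0.361, 0.08])]
scene tray [(0.69, [0.552, -0.215, 0.002])]
scene mouth [(0.68, [0.432, 0.369, 0.018]), (0.6, [0.544, 0.176, 0.011]), (0.17, [0.566, 0.177, 0.067])]
top dispenser [(0.66, [0.524, 0.181, 0.013])]
top cap1 [(0.91, [0.613, -0.237, 0.02]), (0.88, [0.525, 0.181, 0.024]), (0.87, [0.578, -0.146, 0.016]), (0.84, [0.513, -0.272, 0.019]), (0.73, [0.552, -0.003, 0.015]), (0.57, [0.483, -0.155, 0.018])]
top level [(0.75, [0.748, -0.008, 0.096]), (0.62, [0.455, 0.358, 0.094]), (0.59, [0.561, 0.174, 0.082]), (0.45, [0.582, -0.145, 0.017]), (0.4, [0.481, -0.157, 0.018])]
top tray [(0.89, [0.542, -0.206, 0.0])]
top mouth [(0.81, [0.524, 0.178, 0.011]), (0.78, [0.406, 0.373, 0.015])]
0.6 [0.29407544 0.60753783 0.22658851] [-3.14158042e+00  1.99583392e-05 -4.50753626e-01] 0.08763979297387187
```

View pics/scene0.png

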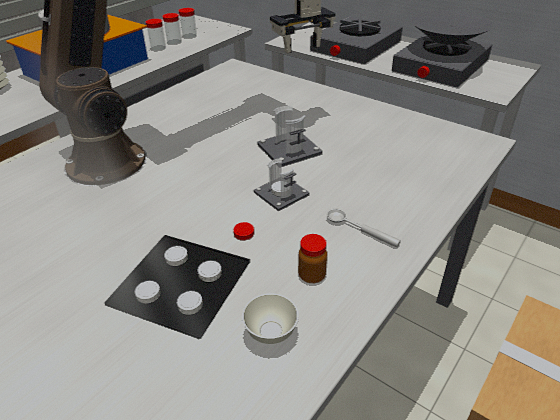

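View pics/top0.png

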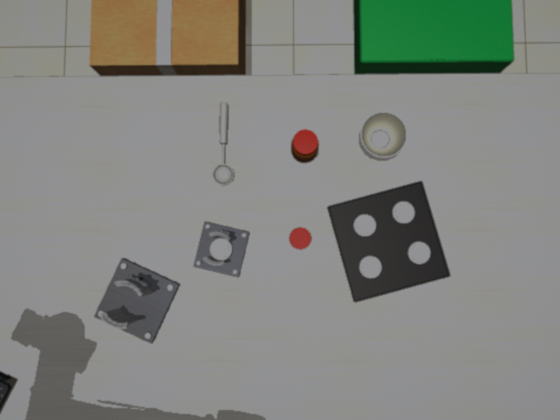

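The scene shows the larger dispenser at (289,140) and the smaller at (282,185). The red cap is at (243,231), and the four white caps on the tray are at (176,256), (209,271), (148,292) and (189,302). I choose the smaller dispenser, at (221,248) in the top picture, and the white caps. Next are one close crop, the foot's yaw and the clip height.

```bash
cat > h.py <<'E'
import cv2, numpy as np
from station import telemetry, eyes, recognise, trace
def cal(c):
    k=eyes.calibration(c); R=cv2.Rodrigues(np.array(k["rvec"],float))[0]; return np.array(k["mtx"],float),R,np.array(k["tvec"],float).ravel()
def ray(c,uv):
    K,R,t=cal(c); d=R.T@np.linalg.inv(K)@np.array([uv[0],uv[1],1.]); return -R.T@t,d
def at_z(c,uv,z):
    o,d=ray(c,uv); return o+d*(z-o[2])/d[2]
def proj(c,p):
    K,R,t=cal(c); q=K@(R@np.array(p,float)+t); return q[:2]/q[2]
E
python3 - <<'E'
from h import *
a=cv2.imread("pics/scene0.png")[145:215,245:320]; b=cv2.imread("pics/top0.png")[213:283,185:260]
cv2.imwrite("pics/crop1.png",np.hstack([cv2.resize(x,(400,373),interpolation=cv2.INTER_CUBIC) for x in(a,b)]))
eyes.grab_frame("top")
# foot: dark pixels of the top picture (foot top at z=.01)
im=cv2.cvtColor(cv2.imread("pics/top0.png"),cv2.COLOR_BGR2GRAY); m=np.zeros_like(im); m[213:283,185:260]=(im[213:283,185:260]<120)
m=cv2.morphologyEx(m,cv2.MORPH_CLOSE,np.ones((5,5)))
cs=max(cv2.findContours(m,0,2)[0],key=cv2.contourArea)
w=np.array([at_z("top",p[0],.01)[:2] for p in cs],np.float32); r=cv2.minAreaRect(w*1000);print("foot",r)
for n in["cap1"]:
    for d in trace("top",n):
        ys,xs=np.nonzero(d["mask"]); print(round(d["conf"],2),xs.mean().round(1),ys.mean().round(1),len(xs),at_z("top",(xs.mean(),ys.mean()),.017).round(4))
for d in trace("top","tray")[:1]:
    c=max(cv2.findContours(d["mask"].astype(np.uint8),0,2)[0],key=cv2.contourArea)
    print("tray",cv2.minAreaRect(np.array([at_z("top",p[0],.005)[:2]*1000 for p in c],np.float32)))
E
```

```text
foot ((526.4297485351562, 187.28543090820312), (112.326171875, 111.00846862792969), 76.59130859375)
0.93 418.4 252.5 421 [ 0.5168 -0.2711  0.017 ]
0.85 369.8 266.6 432 [ 0.4844 -0.1581  0.017 ]
0.83 364.3 225.3 405 [ 0.5805 -0.1469  0.017 ]
0.73 220.8 249.1 396 [0.5254 0.1882 0.017 ]
0.72 300.0 238.0 373 [0.551  0.0032 0.017 ]
0.68 402.9 212.0 387 [ 0.6113 -0.2374  0.017 ]
tray ((545.0040893554688, -204.13233947753906), (238.29611206054688, 236.9021453857422), 15.226543426513672)
```

View pics/crop1.png

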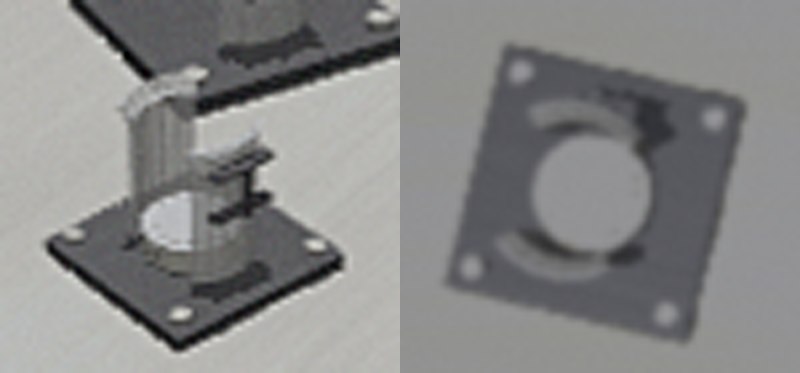

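The left half of the crop shows the small dispenser with its clip on the far right wall: ledges at crop y≈162 and 208, mid-gap at scene pixel (290,180). In the right half the slots face left and right, so the dispenser's yaw is about -13.4°. Next I'll convert the ledges to heights.

```bash
python3 - <<'E'
from h import *
c=np.array([.526,.187]); x=np.array([np.cos(-.234),np.sin(-.234)])
for r in(.038,.046):
  for z in(.052,.06,.066,.07,.078):
    p=np.r_[c+x*r,z]; print(r,z,[((proj("scene",p+[0,0,dz])-[245,145])*5.333).round(0).tolist() for dz in(.011,-.011)])
E
```

```text
0.038 0.052 [[238.0, 195.0], [238.0, 231.0]]
0.038 0.06 [[238.0, 181.0], [238.0, 218.0]]
0.038 0.066 [[238.0, 171.0], [238.0, 208.0]]
0.038 0.07 [[238.0, 165.0], [238.0, 202.0]]
0.038 0.078 [[238.0, 151.0], [238.0, 188.0]]
0.046 0.052 [[249.0, 202.0], [248.0, 239.0]]
0.046 0.06 [[249.0, 189.0], [248.0, 225.0]]
0.046 0.066 [[249.0, 179.0], [249.0, 215.0]]
0.046 0.07 [[249.0, 172.0], [249.0, 209.0]]
0.046 0.078 [[249.0, 158.0], [249.0, 195.0]]
```

Call:
servo_tool:
  series:
    - [[20,41,0,0.1],[20,41,0,0.1],[20,41,0,0.017],[20,41,0,0],[20,41,0,0],[20,41,0,0],[20,41,0,0],[20,41,0,0],[20,40,0,0],[0,0,0,0]]
  claw: -1

```text
t: 1.58
eef_pos: [0.228, 0.233, 0.2266]
ee_rot: [-3.14, 0.002, -0.669]
force: [0.3, 0.5, -1.2]
width: 0.0873
gripper_force: 0.0
```

Call:
servo_tool:
  series:
    - [[30,0,0,-0.11],[30,0,0,-0.11],[30,0,0,-0.11],[30,0,0,-0.105],[30,10,0,0],[30,30,0,0],[25,30,0,0],[25,30,0,0],[25,30,0,0],[0,0,0,0]]
  claw: -0.6

```text
t: 2.42
eef_pos: [0.4141, 0.02, 0.2266]
ee_rot: [3.14, -0.0, -0.292]
force: [0.6, 1.3, -0.3]
width: 0.0699
gripper_force: 0.0
```

```bash
cat >> h.py <<'E'
from scipy.spatial.transform import Rotation as Ro
def rel(p,s=None):
    s=s or telemetry.get_state(); return (Ro.from_euler("xyz",s["ee_rot"]).inv().apply(np.array(p)-s["eef_pos"])*1000).round(1)
def wray(uv,c=None):
    K,R,t=c or cal("wrist"); x=(uv[0]-K[0,2])/K[0,0]; y=(uv[1]-K[1,2])/K[1,1]; r=np.hypot(x,y)+1e-9
    return -R.T@t, R.T@np.array([x/r*np.sin(r),y/r*np.sin(r),np.cos(r)])
def wz(uv,z,c=None):
    o,d=wray(uv,c); return o+d*(z-o[2])/d[2]
def wproj(p):
    K,R,t=cal("wrist"); q=R@np.array(p,float)+t; th=np.arctan2(np.hypot(q[0],q[1]),q[2]); h=np.hypot(q[0],q[1])
    return np.array([K[0,2]+K[0,0]*th*q[0]/h,K[1,2]+K[1,1]*th*q[1]/h])
def wcaps(name="cap1",z=.019):
    c=cal("wrist"); f=eyes.grab_frame("wrist"); out=[]
    for d in trace("wrist",name):
        m=d["mask"].astype(np.uint8); k=max(cv2.findContours(m,0,1)[0],key=cv2.contourArea)
        w=np.array([wz(p[0],z,c)[:2]*1000 for p in k],np.float32); (a,b),r=cv2.minEnclosingCircle(w)
        rr=cv2.minAreaRect(w); out.append((round(d["conf"],2),np.round(rr[0],1).tolist(),np.round(rr[1],0).tolist(),round(r,1)))
    return f,out
E
python3 - <<'E'
from h import *
s=telemetry.get_state();print(s["t"],s["eef_pos"],s["ee_rot"],s["width"])
f,o=wcaps(); print(*o,sep="\n"); cv2.imwrite("pics/w1.png",f[:,:,::-1])
print("B",rel([.5805,-.147,.1]),"A",rel([.4844,-.158,.1]))
E
```

```text
2.4167 [0.41410179 0.01996384 0.22664204] [ 3.14047850e+00 -1.15543206e-04 -2.92282003e-01] 0.06990669763918944
(0.89, [514.5, -266.9], [51.0, 59.0], 29.8)
(0.86, [521.9, 188.0], [58.0, 49.0], 29.4)
(0.81, [482.3, -156.4], [54.0, 54.0], 28.4)
(0.75, [571.8, -143.6], [54.0, 43.0], 28.5)
(0.68, [547.3, 3.5], [50.0, 51.0], 26.0)
B [209.3 115.3 126.5] A [120.4 153.4 126.6]
```

View pics/w1.png

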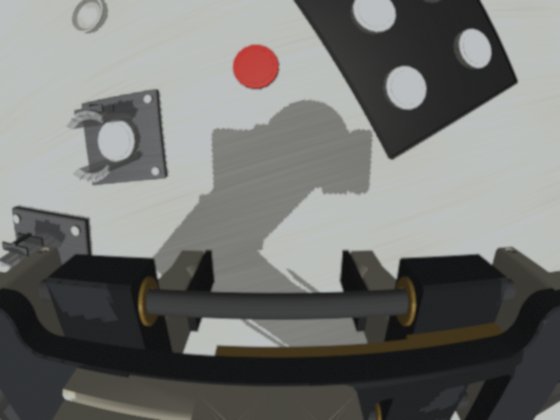

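The wrist view has the tube at (118,140), the red cap at (256,66), and white cap A at (406,87). Positions agree with the top camera. I'll take cap A first.

Call:
servo_tool:
  series:
    - [[15,20,15,0],[15,20,15,0],[15,20,15,0],[15,20,15,0],[15,20,15,0],[15,20,15,0],[15,20,10,0],[13,14,0,0],[0,0,0,-0.058],[0,0,0,0]]

```text
t: 3.35
eef_pos: [0.4831, -0.155, 0.1262]
ee_rot: [3.141, 0.001, -0.225]
force: [0.7, 0.2, 0.0]
width: 0.07
gripper_force: 0.0
```

```bash
python3 - <<'E'
from h import *
s=telemetry.get_state();print(s["eef_pos"],s["ee_rot"])
f,o=wcaps(); print(*o,sep="\n"); cv2.imwrite("pics/w2.png",f[:,:,::-1])
p=o[0][1]
for q in o: print(rel([q[1][0]/1000,q[1][1]/1000,.006]))
E
```

```text
[ 0.48310542 -0.1549811   0.12624728] [ 3.14139710e+00  6.77318268e-04 -2.24599465e-01]
(0.86, [513.9, 167.9], [19.0, 52.0], 25.9)
(0.82, [484.1, -158.8], [52.0, 51.0], 26.9)
(0.78, [549.2, -3.0], [58.0, 51.0], 29.4)
(0.71, [516.0, -270.0], [54.0, 50.0], 27.6)
(0.64, [578.9, -147.1], [51.0, 49.0], 26.1)
(0.59, [608.4, -236.4], [52.0, 54.0], 27.4)
[ -42.4 -321.   120.8]
[  2.3   4.  120.7]
[  30.6 -162.5  120.8]
[ 58.5 105.1 120.7]
[ 92.  -28.8 120.7]
[140.9  51.5 120.7]
```

Call:
servo_tool:
  series:
    - [[2,4,20,0],[0,0,25,0],[0,0,25,0],[0,0,20,0],[0,0,15,0],[0,0,10,0],[0,0,4,0],[0,0,1,0],[0,0,0,0],[0,0,0,0]]

```text
t: 4.28
eef_pos: [0.4845, -0.1598, 0.0076]
ee_rot: [-3.141, -0.002, -0.227]
force: [0.0, -0.6, 0.4]
width: 0.0701
gripper_force: 0.0
```

Call:
servo_tool:
  series:
    - [[0,0,0,0],[0,0,0,0],[0,0,0,0],[0,0,0,0],[0,0,0,0],[0,0,0,0],[0,0,0,0],[0,0,0,0],[0,0,0,0],[0,0,0,0]]
  claw: 1
  grip_force: 15

```text
t: 5.12
eef_pos: [0.4839, -0.1601, 0.0071]
ee_rot: [-3.142, -0.001, -0.228]
force: [-0.6, 0.5, 5.7]
width: 0.0519
gripper_force: 15.0
```

Call:
servo_tool:
  series:
    - [[0,0,-10,0],[0,0,-20,0],[0,0,-30,0],[0,0,-30,0],[0,0,-30,0],[0,0,-20,0],[0,0,-5,0],[0,0,0,0],[0,0,0,0],[0,0,0,0]]

```text
t: 5.95
eef_pos: [0.4827, -0.16, 0.1505]
ee_rot: [3.141, 0.002, -0.228]
force: [-0.5, 0.3, -0.5]
width: 0.0514
gripper_force: 15.0
```

```bash
python3 - <<'E'
from h import *
s=telemetry.get_state();print(s["eef_pos"],s["ee_rot"],s["width"])
print(rel([.526,.187,.14]))
E
```

```text
[ 0.48269111 -0.15995866  0.15049578] [ 3.14133383e+00  2.12911771e-03 -2.27940879e-01] 0.05144283651670429
[ -36.2 -347.8   10.5]
```

Call:
servo_tool:
  series:
    - [[-10,-35,0,0.007],[-10,-40,0,0],[-10,-40,0,0],[-10,-40,0,0],[-10,-40,0,0],[-10,-40,0,0],[-12,-40,0,0],[-12,-40,0,0],[-12,-33,0,0],[0,0,0,0]]

```text
t: 6.78
eef_pos: [0.4706, 0.2054, 0.1503]
ee_rot: [3.141, 0.001, -0.231]
force: [-0.0, 0.7, -1.0]
width: 0.0515
gripper_force: 15.0
```

```bash
python3 - <<'E'
from h import *
s=telemetry.get_state();print(s["eef_pos"],s["ee_rot"],s["width"])
c=cal("wrist");f=eyes.grab_frame("wrist");cv2.imwrite("pics/w3.png",f[:,:,::-1])
for d in trace("wrist","dispenser"):
    m=d["mask"];ys,xs=np.nonzero(m);print("disp",d["conf"],xs.min(),xs.max(),ys.min(),ys.max())
    k=max(cv2.findContours(m.astype(np.uint8),0,1)[0],key=cv2.contourArea)
    print(cv2.minAreaRect(np.array([wz(p[0],.01,c)[:2]*1000 for p in k],np.float32)))
print("axis floor/rim px",wproj([.526,.187,.01]),wproj([.526,.187,.092]))
E
```

```text
[0.47055674 0.20535047 0.15027847] [ 3.14056531e+00  5.57282139e-04 -2.30524621e-01] 0.05151254793196963
disp 0.92 77 206 213 270
((444.42376708984375, 368.104248046875), (155.40626525878906, 71.9095458984375), 66.17109680175781)
disp 0.81 221 341 79 202
((521.523193359375, 189.14907836914062), (110.3306884765625, 115.22077941894531), 76.97339630126953)
axis floor/rim px [277.06880682 136.4950812 ] [277.64503056 145.86020993]
```

View pics/w3.png

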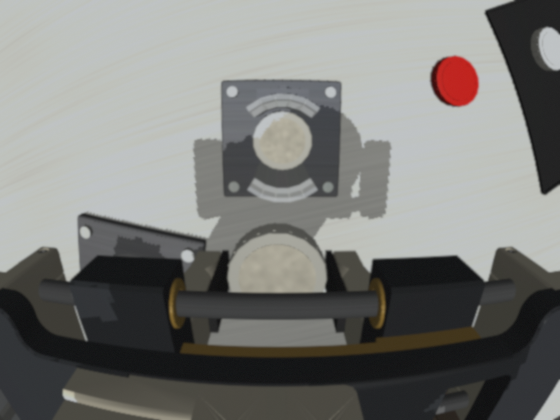

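The small dispenser's foot sits square in the view: bolts at (232,91), (331,92), (234,187) and (328,187), rim arcs centred at x≈283, held cap at (278,265). The larger dispenser is at lower left.

```bash
python3 - <<'E'
from h import *
s=telemetry.get_state()
B=[(232,91),(331,92),(234,187),(328,187)]
P=np.array([wz(b,.012) for b in B]);print("bolts",P.round(4).tolist(),P.mean(0).round(4),"dx",np.linalg.norm(P[0]-P[1]),np.linalg.norm(P[0]-P[2]))
e=P[1]-P[0];print("yaw",np.arctan2(e[0],-e[1]))
print("cap0",wz((283,140.5),.026))
print("rim arcs ends mid", wz((283,104),.092),wz((282.5,192),.092))
R=Ro.from_euler("xyz",s["ee_rot"])
for o in([0,0,0],[0,0,-12],[0,26,-12],[0,-26,-12],[26,0,-12]): print(o,wproj(s["eef_pos"]+R.apply(np.array(o)/1000)))
print(cal("wrist")[0])
B=[(208,226),(245,236),(198,263),(236,272)]
print("topbolts",np.mean([at_z("top",b,.012) for b in B],0))
print("scene bolts",np.mean([at_z("scene",(245+u/5.333,145+v/5.333),.012) for u,v in[(72,234),(314,244)]],0))
E
```

```text
bolts [[0.5765, 0.2166, 0.012], [0.5555, 0.1301, 0.012], [0.4897, 0.2372, 0.012], [0.4693, 0.151, 0.012]] [0.5227 0.1837 0.012 ] dx 0.08901095190651714 0.08921261755656684
yaw -0.23848575824904317
cap0 [0.52263084 0.18260348 0.026     ]
rim arcs ends mid [0.55237    0.17718634 0.092     ] [0.49437754 0.19103167 0.092     ]
[0, 0, 0] [276.15930064 265.02955865]
[0, 0, -12] [276.14401719 275.61239468]
[0, 26, -12] [326.72522688 275.08392181]
[0, -26, -12] [225.57704663 275.10189938]
[26, 0, -12] [276.10984307 227.96847564]
[[325.1922621    0.         276.66872062]
 [  0.         325.1922621  210.77038379]
 [  0.           0.           1.        ]]
topbolts [0.52537581 0.18660892 0.012     ]
scene bolts [0.5246026  0.19077567 0.012     ]
```

```bash
python3 -c "
from h import *
print(rel([.5232,.184,.033]))"
```

```text
[ 56.    4.4 116.9]
```

Call:
servo_tool:
  series:
    - [[10,1,0,0],[15,1,5,0],[15,1,5,0],[10,1,10,0],[6,0,10,0],[0,0,10,0],[0,0,5,0],[0,0,0,0],[0,0,0,0],[0,0,0,0]]

```text
t: 7.72
eef_pos: [0.5244, 0.1839, 0.1071]
ee_rot: [-3.141, -0.0, -0.234]
force: [-0.1, -0.0, 0.2]
width: 0.0516
gripper_force: 15.0
```

```bash
python3 - <<'E'
from h import *
print(rel([.5232,.184,.033]), telemetry.get_state()["ee_rot"])
f=eyes.grab_frame("wrist");cv2.imwrite("pics/w4.png",cv2.resize(f[60:400,120:440,::-1],(560,595)))
E
```

```text
[-1.2  0.3 74.1] [-3.14125591e+00 -4.35634598e-04 -2.34016273e-01]
```

View pics/w4.png

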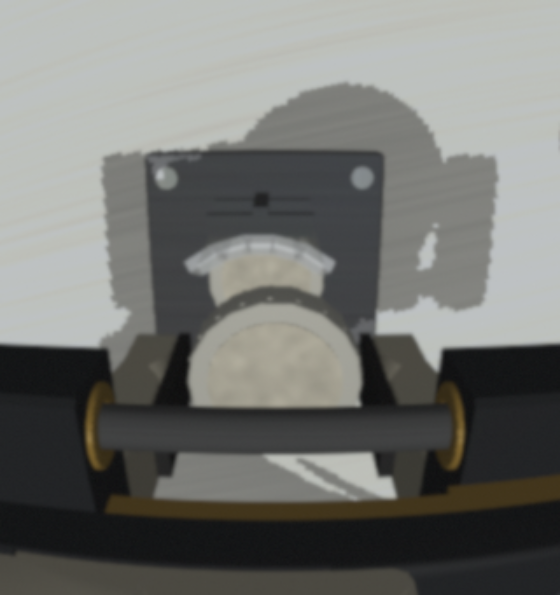

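The held cap is centred at x≈275 in the crop, but the rim arc (260) and the bolts (166 and 362, mean 264) sit to its left. The tool is therefore about 4 mm too far in +y: the previous picture was taken while the arm was still settling. I'll recompute from this picture.

```bash
python3 - <<'E'
from h import *
P=[wz((120+u/1.75,60+178/1.75),.012) for u in(166,362)]; print(P,np.linalg.norm(P[0]-P[1]))
e=P[1]-P[0]; yaw=np.arctan2(e[0],-e[1]); y=-abs(yaw) 
c=np.mean(P,0)-.0445*np.array([np.cos(y),np.sin(y),0]); print(yaw,c)
print("rim front outer", wz((120+260/1.75,60+237/1.75),.092)-.0365*np.array([np.cos(y),np.sin(y),0]))
s=telemetry.get_state();print(s["eef_pos"],rel([*c[:2],.033]))
E
```

```text
[array([0.57675127, 0.22185924, 0.012     ]), array([0.55597391, 0.13540203, 0.012     ])] 0.08891877123441137
-0.23584711726571134 [0.52309449 0.18902881 0.012     ]
rim front outer [0.52402948 0.18855377 0.092     ]
[0.52453227 0.1840621  0.10729259] [-2.6 -4.4 74.3]
```

Call:
servo_tool:
  series:
    - [[-1.5,-4,0,0],[0,0,0,0],[0,0,5,0],[0,0,5,0],[0,0,5,0],[0,0,5,0],[0,0,5,0],[0,0,5,0],[0,0,0,0],[0,0,0,0]]

```text
t: 8.6
eef_pos: [0.5239, 0.1878, 0.0762]
ee_rot: [3.141, 0.0, -0.235]
force: [-0.3, -1.3, -0.1]
width: 0.0515
gripper_force: 15.0
```

Call:
servo_tool:
  series:
    - [[0,0,6,0],[0,0,6,0],[0,0,6,0],[0,0,6,0],[0,0,6,0],[0,0,6,0],[0,0,5,0],[0,0,3,0],[0,0,0,0],[0,0,0,0]]

```text
t: 9.43
eef_pos: [0.5239, 0.1878, 0.0325]
ee_rot: [3.141, 0.0, -0.235]
force: [0.0, -0.0, -0.7]
width: 0.0517
gripper_force: 15.0
```

Call:
servo_tool:
  series:
    - [[0,0,0,0],[0,0,0,0],[0,0,0,0],[0,0,0,0],[0,0,-10,0],[0,0,-20,0],[0,0,-30,0],[0,0,-30,0],[0,0,-30,0],[0,0,0,0]]
  claw: -0.6

```text
t: 10.27
eef_pos: [0.5271, 0.1895, 0.16]
ee_rot: [-3.135, -0.008, -0.233]
force: [0.3, 0.6, -0.3]
width: 0.0703
gripper_force: 0.0
```

```bash
python3 - <<'E'
from h import *
print("B",rel([.5797,-.147,.1]),"C",rel([.5165,-.2705,.1]),"D",rel([.610,-.237,.1]))
f=eyes.grab_frame("scene")[:,:,::-1]; cv2.imwrite("pics/s5.png",cv2.resize(f[145:215,245:320],(600,560),interpolation=cv2.INTER_CUBIC))
E
```

```text
B [128.5 315.7  58.8] C [ 95.6 450.4  57.6] D [178.8 396.2  58.6]
```

View pics/s5.png

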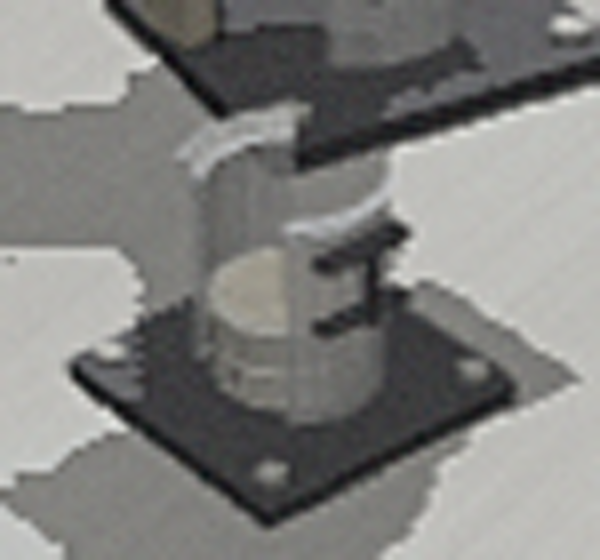

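Two caps now lie flat in the tube, with the top face at crop (250,285) and the clip ledges at y≈245 and 315. Next is cap B.

Call:
servo_tool:
  series:
    - [[14,35,0,0],[16,40,0,0],[16,40,0,0],[16,40,0,0],[16,40,0,0],[16,40,8,0],[16,40,8,0],[18.5,40,8,0],[0,0,8,0],[0,0,0,0]]

```text
t: 11.15
eef_pos: [0.572, -0.1379, 0.1197]
ee_rot: [3.141, 0.004, -0.239]
force: [-1.6, 0.6, -1.3]
width: 0.0702
gripper_force: 0.0
```

Call:
servo_tool:
  series:
    - [[0,0,0,0],[0,0,0,0],[0,0,0,0],[0,0,0,0],[0,0,0,0],[0,0,0,0],[0,0,0,0],[0,0,0,0],[0,0,0,0],[0,0,0,0]]

```text
t: 11.98
eef_pos: [0.5737, -0.1356, 0.122]
ee_rot: [3.142, 0.0, -0.235]
force: [-0.7, -0.3, -0.1]
width: 0.0702
gripper_force: 0.0
```

```bash
python3 - <<'E'
from h import *
s=telemetry.get_state();print(s["eef_pos"],s["ee_rot"])
f,o=wcaps(); print(*o,sep="\n")
for q in o: print(rel([q[1][0]/1000,q[1][1]/1000,.007]))
E
```

```text
[ 0.57365097 -0.13558196  0.12199627] [ 3.14157054e+00  1.37423100e-05 -2.34684943e-01]
(0.88, [610.1, -236.0], [54.0, 51.0], 27.4)
(0.82, [561.3, -9.2], [50.0, 37.0], 26.7)
(0.68, [519.8, -269.4], [58.0, 51.0], 29.5)
(0.58, [580.2, -147.8], [50.0, 52.0], 26.7)
[ 58.8  89.2 115. ]
[ -41.4 -120.1  115. ]
[-21.2 142.6 115. ]
[  9.2  10.3 115. ]
```

Call:
servo_tool:
  series:
    - [[9,10,20,0],[0,0,25,0],[0,0,25,0],[0,0,20,0],[0,0,14,0],[0,0,8,0],[0,0,3,0],[0,0,0,0],[0,0,0,0],[0,0,0,0]]

```text
t: 12.92
eef_pos: [0.5809, -0.1474, 0.0081]
ee_rot: [-3.141, -0.002, -0.234]
force: [-0.1, 0.4, 0.8]
width: 0.0705
gripper_force: 0.0
```

Call:
servo_tool:
  series:
    - [[0,0,0,0],[0,0,0,0],[0,0,0,0],[0,0,0,0],[0,0,0,0],[0,0,0,0],[0,0,0,0],[0,0,0,0],[0,0,0,0],[0,0,0,0]]
  claw: 1

```text
t: 13.75
eef_pos: [0.5803, -0.1474, 0.0074]
ee_rot: [-3.142, -0.0, -0.235]
force: [-0.6, 0.4, 4.9]
width: 0.0513
gripper_force: 15.0
```

Call:
servo_tool:
  series:
    - [[0,0,-10,0],[0,0,-20,0],[0,0,-30,0],[0,0,-30,0],[0,0,-30,0],[0,0,-20,0],[0,0,-5,0],[0,0,0,0],[0,0,0,0],[0,0,0,0]]

```text
t: 14.58
eef_pos: [0.5791, -0.1473, 0.1507]
ee_rot: [3.141, 0.002, -0.235]
force: [0.4, -0.6, -0.3]
width: 0.0515
gripper_force: 15.0
```

```bash
python3 -c "
from h import *
print(rel([.524,.188,.12]))"
```

```text
[-131.6 -313.3   30.9]
```

Call:
servo_tool:
  series:
    - [[-14,-35,0,0],[-17,-40,0,0],[-17,-40,0,0],[-17,-40,0,0],[-17,-40,0,0],[-17,-40,0,0],[-17,-40,0,0],[-15.6,-38,0,0],[0,0,10,0],[0,0,10,0]]

```text
t: 15.42
eef_pos: [0.5259, 0.1791, 0.1307]
ee_rot: [3.141, 0.001, -0.231]
force: [-1.2, -0.5, 0.1]
width: 0.0516
gripper_force: 15.0
```

Call:
servo_tool:
  series:
    - [[0,0,0,0],[0,0,0,0],[0,0,0,0],[0,0,0,0],[0,0,0,0],[0,0,0,0],[0,0,0,0],[0,0,0,0],[0,0,0,0],[0,0,0,0]]

```text
t: 16.25
eef_pos: [0.5267, 0.177, 0.1321]
ee_rot: [-3.141, -0.0, -0.235]
force: [1.0, 0.1, -1.3]
width: 0.0512
gripper_force: 15.0
```

```bash
python3 -c "
from h import *
print(rel([.524,.188,.049]),telemetry.get_state()['ee_rot'])"
```

```text
[ -5.2 -10.1  83.1] [-3.14149223e+00 -7.04907119e-05 -2.34697490e-01]
```

Call:
servo_tool:
  series:
    - [[-3,-5,0,0],[-2.2,-5,0,0],[0,0,0,0],[0,0,0,0],[0,0,10,0],[0,0,10,0],[0,0,10,0],[0,0,5,0],[0,0,0,0],[0,0,0,0]]

```text
t: 17.08
eef_pos: [0.5237, 0.1876, 0.0963]
ee_rot: [3.14, 0.001, -0.235]
force: [0.6, 0.5, -0.6]
width: 0.0515
gripper_force: 15.0
```

Call:
servo_tool:
  series:
    - [[0,0,6,0],[0,0,6,0],[0,0,6,0],[0,0,6,0],[0,0,6,0],[0,0,6,0],[0,0,6,0],[0,0,5,0],[0,0,1,0],[0,0,0,0]]

```text
t: 17.92
eef_pos: [0.5237, 0.1878, 0.0485]
ee_rot: [3.141, 0.001, -0.235]
force: [-0.1, 0.2, -0.3]
width: 0.0514
gripper_force: 15.0
```

Call:
servo_tool:
  series:
    - [[0,0,0,0],[0,0,0,0],[0,0,0,0],[0,0,0,0],[0,0,-10,0],[0,0,-20,0],[0,0,-30,0],[0,0,-30,0],[0,0,-20,0],[0,0,0,0]]
  claw: -0.6

```text
t: 18.75
eef_pos: [0.5264, 0.1893, 0.165]
ee_rot: [-3.136, -0.006, -0.234]
force: [0.6, 0.1, 0.6]
width: 0.0699
gripper_force: 0.0
```

```bash
python3 - <<'E'
from h import *
print("C",rel([.5165,-.2705,.12]),"D",rel([.610,-.237,.12]))
f=eyes.grab_frame("scene")[:,:,::-1]; cv2.imwrite("pics/s6.png",cv2.resize(f[145:215,245:320],(600,560),interpolation=cv2.INTER_CUBIC))
c=np.array([.524,.188]); x=np.array([np.cos(-.235),np.sin(-.235)])
g=lambda p:((proj("scene",p)-[245,145])*8).round(0).tolist()
for z in(.058,.074): print("stack top z",z,"centre",g([*c,z]),"near clip wall",g([*(c+x*.026),z]))
for z in(.062,.066,.07,.074): print("gap at wall",z,[g([*(c+x*.0345),z+d]) for d in(.011,-.011)])
print("foot corner +x-y, +x+y",[g([*(c+.055*x+.055*s*np.array([-x[1],x[0]])),.01]) for s in(-1,1)])
E
```

```text
C [ 96.6 449.9  42.9] D [179.8 395.6  43.7]
stack top z 0.058 centre [280.0, 251.0] near clip wall [330.0, 285.0]
stack top z 0.074 centre [280.0, 211.0] near clip wall [330.0, 245.0]
gap at wall 0.062 [[347.0, 259.0], [347.0, 314.0]]
gap at wall 0.066 [[347.0, 249.0], [347.0, 304.0]]
gap at wall 0.07 [[347.0, 239.0], [347.0, 294.0]]
gap at wall 0.074 [[347.0, 228.0], [347.0, 284.0]]
foot corner +x-y, +x+y [[258.0, 509.0], [511.0, 378.0]]
```

View pics/s6.png

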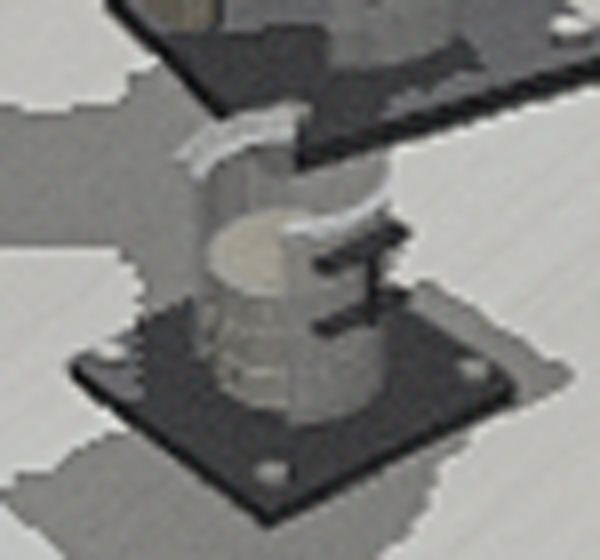

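Three caps are flat, top face at crop (265,250). Mid-gap at about (362,280) gives z≈0.0685 (58 mm above the floor). Four caps reach 64 mm, which is in the gap, while three (48 mm) only just reach it. One more cap, D.

Call:
servo_tool:
  series:
    - [[15,30,0,0],[16,35,0,0],[16,35,0,0],[16,35,0,0],[16,35,0,0],[16,35,0,0],[16,35,0,0],[16,35,0,0],[16,35,0,0],[16,35,0,0]]

```text
t: 19.63
eef_pos: [0.5979, -0.1865, 0.1585]
ee_rot: [3.142, 0.001, -0.235]
force: [0.9, 0.2, 0.0]
width: 0.0701
gripper_force: 0.0
```

Call:
servo_tool:
  series:
    - [[11,26,10,0],[10,25,15,0],[0,0,15,0],[0,0,3,0],[0,0,0,0],[0,0,0,0],[0,0,0,0],[0,0,0,0],[0,0,0,0],[0,0,0,0]]

```text
t: 20.47
eef_pos: [0.6073, -0.2386, 0.1168]
ee_rot: [-3.141, -0.001, -0.234]
force: [0.1, 0.2, 0.5]
width: 0.0706
gripper_force: 0.0
```

```bash
python3 - <<'E'
from h import *
s=telemetry.get_state();print(s["eef_pos"],s["ee_rot"])
f,o=wcaps(); print(*o,sep="\n")
for q in o: print(rel([q[1][0]/1000,q[1][1]/1000,.007]))
E
```

```text
[ 0.60732059 -0.23855345  0.11682558] [-3.14142060e+00 -1.23082084e-03 -2.33842524e-01]
(0.62, [611.2, -238.4], [51.0, 53.0], 27.3)
(0.56, [535.9, -266.6], [35.0, 30.0], 19.9)
[  3.8  -1.3 109.4]
[-62.9  43.6 109.4]
```

Call:
servo_tool:
  series:
    - [[3.5,-1,20,0],[0,0,25,0],[0,0,25,0],[0,0,20,0],[0,0,11,0],[0,0,6,0],[0,0,2,0],[0,0,0,0],[0,0,0,0],[0,0,0,0]]

```text
t: 21.4
eef_pos: [0.6114, -0.239, 0.0083]
ee_rot: [-3.141, -0.002, -0.235]
force: [-0.2, -0.3, 0.7]
width: 0.0698
gripper_force: 0.0
```

Call:
servo_tool:
  series:
    - [[0,0,0,0],[0,0,0,0],[0,0,0,0],[0,0,0,0],[0,0,0,0],[0,0,0,0],[0,0,0,0],[0,0,0,0],[0,0,0,0],[0,0,0,0]]
  claw: 1

```text
t: 22.23
eef_pos: [0.6107, -0.2389, 0.0074]
ee_rot: [3.142, -0.0, -0.235]
force: [-1.2, 1.0, 5.6]
width: 0.0515
gripper_force: 15.0
```

Call:
servo_tool:
  series:
    - [[0,0,-10,0],[0,0,-20,0],[0,0,-30,0],[0,0,-30,0],[0,0,-30,0],[0,0,-20,0],[0,0,-5,0],[0,0,0,0],[0,0,0,0],[0,0,0,0]]

```text
t: 23.07
eef_pos: [0.6096, -0.2386, 0.1504]
ee_rot: [-3.141, 0.003, -0.235]
force: [0.4, -0.9, -0.4]
width: 0.0513
gripper_force: 15.0
```

```bash
python3 -c "
from h import *
print(rel([.524,.188,.13]))"
```

```text
[-182.5 -395.    20.9]
```

Call:
servo_tool:
  series:
    - [[-15,-30,0,0],[-16,-33,0,0],[-16,-35,0,0],[-16,-35,0,0],[-16,-35,0,0],[-16,-35,0,0],[-16,-35,0,0],[-16,-35,0,0],[-16,-35,0,0],[-16,-35,0,0]]

```text
t: 23.9
eef_pos: [0.5342, 0.133, 0.1506]
ee_rot: [3.14, 0.002, -0.235]
force: [0.1, 0.2, -1.2]
width: 0.0515
gripper_force: 15.0
```

Call:
servo_tool:
  series:
    - [[-12,-26,0,0],[-11.5,-26,0,0],[0,0,0,0],[0,0,0,0],[0,0,0,0],[0,0,0,0],[0,0,0,0],[0,0,0,0],[0,0,0,0],[0,0,0,0]]

```text
t: 24.73
eef_pos: [0.525, 0.1872, 0.1521]
ee_rot: [-3.142, -0.0, -0.235]
force: [-0.3, -0.1, 0.0]
width: 0.0516
gripper_force: 15.0
```

```bash
python3 -c "
from h import *
print(rel([.524,.188,.065]))"
```

```text
[-1.2 -0.5 87.1]
```

Call:
servo_tool:
  series:
    - [[-1.2,-0.5,5,0],[0,0,10,0],[0,0,12,0],[0,0,12,0],[0,0,10,0],[0,0,5,0],[0,0,0,0],[0,0,0,0],[0,0,0,0],[0,0,0,0]]

```text
t: 25.57
eef_pos: [0.5243, 0.1888, 0.0986]
ee_rot: [-3.141, -0.001, -0.235]
force: [-0.6, 0.1, -0.5]
width: 0.0514
gripper_force: 15.0
```

Call:
servo_tool:
  series:
    - [[0,0,6,0],[0,0,6,0],[0,0,6,0],[0,0,6,0],[0,0,5,0],[0,0,3,0],[0,0,1,0],[0,0,0,0],[0,0,0,0],[0,0,0,0]]

```text
t: 26.4
eef_pos: [0.524, 0.1886, 0.0652]
ee_rot: [-3.141, -0.0, -0.235]
force: [-1.4, -0.3, -0.4]
width: 0.0518
gripper_force: 15.0
```

Call:
servo_tool:
  series:
    - [[0,0,0,0],[0,0,0,0],[0,0,0,0],[0,0,0,0],[0,0,-10,0],[0,0,-20,0],[0,0,-30,0],[0,0,-30,0],[0,0,-20,0],[0,0,0,0]]
  claw: -0.6

```text
t: 27.23
eef_pos: [0.5263, 0.1897, 0.1809]
ee_rot: [-3.136, -0.006, -0.234]
force: [1.8, 0.6, -0.1]
width: 0.07
gripper_force: 0.0
```

```bash
python3 - <<'E'
from h import *
f=eyes.grab_frame("scene")[:,:,::-1]; cv2.imwrite("pics/s7.png",cv2.resize(f[145:215,245:320],(600,560),interpolation=cv2.INTER_CUBIC))
E
```

View pics/s7.png

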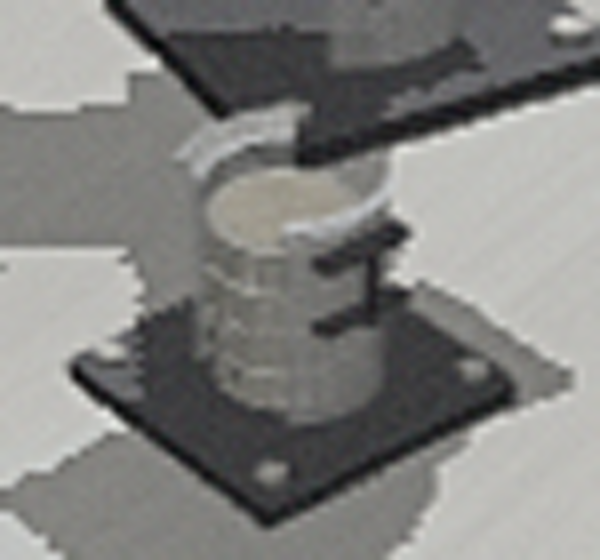

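The tube holds four flat caps; the top face, carried over to the clip (≈(363,266)), falls between the ledges (256 to 305). The clip is unmoved and the arm is clear, so I hand in.

```bash
python3 -c "
from station import ticket
print(ticket.job_done())"
```

```text
the job is handed in; nothing more can be done
None
```

I added three caps to the smaller dispenser, making four lying flat, with the top about 5 mm above the clip's mid-gap by my camera estimate, inside the 11 mm limit. The fourth spare cap stayed on the tray, the clip looked unmoved, and the job is handed in, though no verdict came back.

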